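Lock the hair clipper into its dock

TASK

Put the black clipper away in its grey dock on the yellow stool: push it along the trough until its nose is fully home against the end wall, then push the orange keeper along its rail until it drops into the notch at the red mark, right behind the clipper, and leave it resting there. Only push, without ramming or pinching: nothing is gripped or lifted. Leave the tin, combs, cover and everything else, the cupboard door included, where they are.

Things in the scene. Friction and masses are not known exactly. Their poses are not given: they have to be found in the camera images.
- stool: Yellow plastic step stool, fixed, top 420 mm (y) x 340 mm (x), 160 mm above the work surface. Origin on the work surface under its centre.
- dock: Grey clipper dock, fixed on the stool's top. Origin on the stool's top, on the trough's centre line; z up; x along the trough to its end wall (away from the robot, yaw within 0.35 rad), y to the left, along the rail. Trough floor 12 mm above the origin, x=-46 to 120 mm, 54 mm wide inside; its 6 mm side walls (x=-20 to 130 mm) rise only 14 mm above the floor.
- dock_stop (a point): Foot of the end wall's inner face, where the clipper's nose belongs: x=120, y=0, z=12 mm in the dock's frame. The wall rises 34 mm above the trough floor.
- dock_notch (a point): The rail's notch: x=-58, y=0, z=12 mm in the dock's frame, shown by a red stripe across the rail and a red tab on its near side; the keeper's centre belongs over it. The aluminium rail, 22 mm wide and at most 12 mm high, crosses the trough's open near end at x=-58 mm from y=-146 to 76 mm, with 16 mm high end stops.
- clipper: Black hair clipper, loose, 0.22 to 0.37 kg, 165 mm long (x), 46 wide, 40 high, steel blade at the nose (+x), flat blunt tail (-x). Origin at the centre of its underside. It lies flat in the trough, nose towards the end wall, 20 to 40 mm short of home at the start. Fully home, its origin is at x=37.5 mm in the dock's frame. Slides with 1 to 4 N.
- clipper_tail (a point): Centre of the clipper's flat tail face (46 x 40 mm), the face to push, 32 mm above the stool's top. Fully home it is at x=-45 mm in the dock's frame; at the start it hangs over the rail, in the keeper's path.
- keeper (a joint): Travel (m) of the orange keeper along the rail to the dock's +y: 0 to 0.165, start 0 to 0.045, seated in the notch at 0.120. Friction 1.2 N. A spring ball under it climbs a hump 7 mm before the notch (about 5 N), then it snaps on into the notch by itself and the force falls to nothing. A hump 7 mm past the notch resists with about 9 N; forced over it, it can be pushed back.
- keeper_push (a point): Centre of the keeper's right-hand (-y) face, the face to push, 18 mm from its centre and 40 mm above the stool's top. The keeper is an upright orange block 16 mm thick (x), 36 wide (y), from 20 to 60 mm above the stool's top (feet below); its centre is at x=-58 mm, y = travel - 120 mm in the dock's frame. A thin black pin on top, up to 67 mm, sinks 1.5 mm in the notch.
- cupboard_door0 (a joint): Swing door of the white cupboard (240 x 280 x 300 mm high) to the left and beyond the stool; 0 shut, about 0.6 to 1.0 rad (half open) at the start. Leave alone.
- tin: Round aluminium tin, 62 mm across, 24 high, on the stool; origin at the centre of its underside. Leave alone.
- cover: Grey hard-silicone clipper cover, open box 50 x 46 x 26 mm, on the stool; origin at the centre of its underside. Leave alone.
- guard: Green guard comb, about 45 x 44 x 18 mm, on the stool; origin at its underside. Leave alone.
- comb: Steel comb, 170 x 28 x 5 mm, lying on the stool's right side; origin at the middle of its underside. Leave alone.
- spray: Blue bottle with white cap, 64 mm across, 170 high, on the table at the right; origin at the centre of its underside. Leave alone.
- neckbrush: Small brush lying on the table beyond the stool at the right. Leave alone.
- cup: Blue mug, 76 mm across, 85 high, on the table at the right; origin at the centre of its underside. Leave alone.
Mind the look-alikes: they are no part of the job. There is more than one size of the clipper; the job needs the largest.

How it is judged:
By the outcome, as a careful person would: the job done as asked, in the order asked, and still so for the second after the job is handed in, with the robot touching nothing.
It also fails if it takes over 48 s, if anything falls off the work surface, if the arm or the gripper's body presses on something with over 40 N, if the wrist force passes 120 N, or if a joint passes its speed limit or range.

ROBOT

A 6-joint arm with a two-finger parallel gripper is mounted at the origin on the work surface. World frame = base frame: x ahead of the robot, y to its left, z up, the work surface at z = 0. Lengths are in m, angles in rad, forces in N, time in s.
With the tool pointing down it reaches from about 0.4 to 0.925 m from the base axis. Payload 3.4 kg.
Tool frame: the origin (TCP) lies on the centre line of the jaws, within the pads' length; the fingertips stand 17 mm ahead of it and the grasp point (between the pads) lies 2 mm behind it (bot.tip_extent is the distance from the TCP to the fingertips, in m); z points along the fingers, y is the direction in which the jaws open and shut (so a half turn about z gives the same grasp; the last joint's range is limited). The gripper opens to 85 mm and grips with 20 to 120 N. Pads are 22 mm wide; open, the fingers measure 114 mm over their backs; the gripper's body (76 mm by 85 mm) begins 54 mm behind the grasp point. The pads swing forward as they close: fully open they stand 13 mm farther back than shut.
Start: joints at [-1.391, 0.307, 1.506, -0, 1.328, -0.073], TCP at [0.144, -0.557, 0.248] pointing down, gripper open.
Joint ranges: [-3.12, 3.12], [-1.05, 2.28], [0.14, 2.33], [-1.42, 4.57], [0.1, 2.73], [-2.68, 2.68]. Speed limits (rad/s): [2.57, 2.57, 3.14, 3.14, 3.14, 3.14].

INTERFACE

Orientations are given as a unit quaternion [x, y, z, w].
In Python, from cell import bot gives the robot as it stands. Calls block until the motion is done:
- bot.move_ptp(position, orientation): joint-space move of the TCP to a pose.
- bot.move_linear(position, ori=None, vel=0.15, force_limit=None): straight line of the TCP; ori=None keeps the orientation; vel is the mean speed in m/s. With force_limit (N) it stops when the force on the tool has changed by that much, and returns True; else False.
- bot.move_j(angles): joint-space move.
- bot.open() and bot.close_gripper(): open the fingers fully, or close them until they stop; the grip force is fixed at half the most.
- bot.wait(seconds).
- bot.solve_ik(position, orientation): joint angles nearest the present ones, or None.
- bot.get_state(): the state.
- bot.grab_frame(name): name is "side" or "top" or "wrist"; returns a dict with "pixels" (480x640x3 uint8, blue, green, red), "mtx" (3x3 intrinsics, pixels), "xyz" and "rotation" of the camera in the world. Camera axes: x right, y up, looking along -z (the intrinsics and any distortion apply to the point x, -y, -z); pixel columns grow to the right and rows downward; lengths in m; the calibration is good to about 2 mm. A picture is of the moment at which its call begins. There is no depth.
A pose or a line that the arm cannot do raises bot.PlanningError and nothing moves.
- bot.finish_job(): hands the job in, once; it reports no verdict.
The state is a dict: "time": time; "qpos": joint angles; "qd": joint speeds; "joint_torque": joint torques, N m; "position": TCP position; "eef_rot": TCP orientation; "ft_force": force on the tool from outside, world axes, zero at the start; "moment": the same for the moment, N m; "width": finger opening in m.
Only numpy, scipy, OpenCV 4.12 (cv2) and the standard library are available. Lean on these libraries where they do the work, as an engineer would, in place of code of your own. Each camera call takes 0.05 s, during which the arm holds its last target.

## Working session

There is one attempt and no reset: what is moved stays moved. The work goes in short steps, each a Python script; the robot and the scene stay as the last script left them, time stands still between calls to the robot, and variables do not carry over. Pictures are saved under pics/ and viewed, and the job is handed in when it is done.

```bash
mkdir -p pics; ls; python3 - <<'E'
from cell import bot
import cv2,json
for n in ["side","top","wrist"]:
    f=bot.grab_frame(n); cv2.imwrite(f"pics/{n}0.png",f["pixels"])
    print(n,f["mtx"],f["xyz"],f["rotation"],[k for k in f])
s=bot.get_state(); print(s); print(bot.tip_extent)
E
```

```text
pics
side [[465.62133134   0.         318.81605372]
 [  0.         465.62133134 234.72085091]
 [  0.           0.           1.        ]] [0.28659504 0.85013031 0.99873818] [-0.07094001  0.39449409  0.89668939 -0.18785652] ['pixels', 'mtx', 'xyz', 'rotation']
top [[502.29616158   0.         315.3399258 ]
 [  0.         502.29616158 243.05234483]
 [  0.           0.           1.        ]] [ 0.46371456 -0.00590445  1.32624608] [ 0.04691503 -0.05202379 -0.70242931  0.70829766] ['pixels', 'mtx', 'xyz', 'rotation']
wrist [[334.26020034   0.         318.90467909]
 [  0.         334.26020034 235.38402619]
 [  0.           0.           1.        ]] [ 0.21099253 -0.53836162  0.3734797 ] [-0.1085787   0.08499274 -0.60622707  0.78324686] ['pixels', 'mtx', 'xyz', 'rotation']
{'time': 0.15, 'qpos': array([-1.39147785e+00,  3.07366101e-01,  1.50737704e+00,  4.49115747e-06,
        1.32837708e+00, -7.35341587e-02]), 'qd': array([ 0.00061124, -0.00237558, -0.00277841, -0.00169779, -0.0004899 ,
        0.00130323]), 'joint_torque': array([ 3.43971315e-04, -4.57977748e+01, -2.52218592e+01, -1.50095220e-04,
        8.44552444e-03, -1.46238921e-05]), 'position': array([ 0.1437151, -0.5562329,  0.2476113]), 'eef_rot': array([ 9.92018611e-01,  1.26089223e-01, -3.82030073e-05, -7.62833233e-04]), 'ft_force': array([ 0.72382463,  0.66131617, -0.59128858]), 'moment': array([-0.03347723, -0.00587791,  0.0457296 ]), 'width': 0.08526845903308022}
0.017
```

View pics/top0.png

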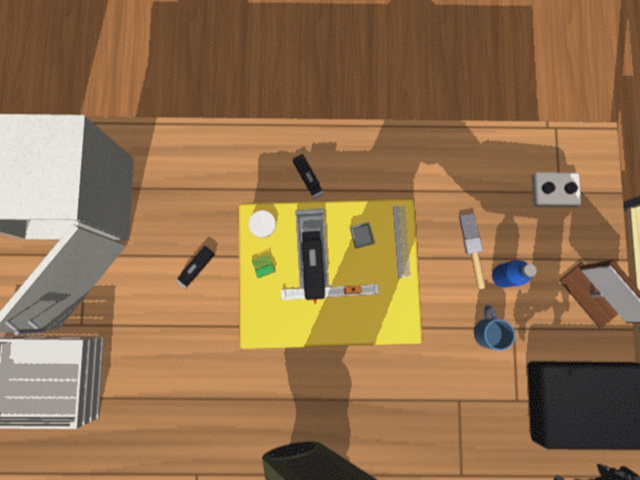

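View pics/side0.png

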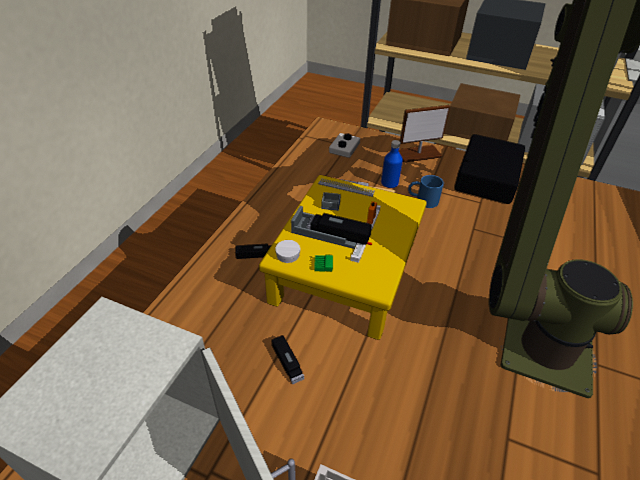

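```bash
python3 - <<'E'
import cv2
a=cv2.imread('pics/top0.png')[130:350,200:460]; cv2.imwrite('pics/topc.png',cv2.resize(a,None,fx=3,fy=2.7,interpolation=cv2.INTER_CUBIC)[:600,:800])
E
```

```text
(no output)
```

View pics/topc.png

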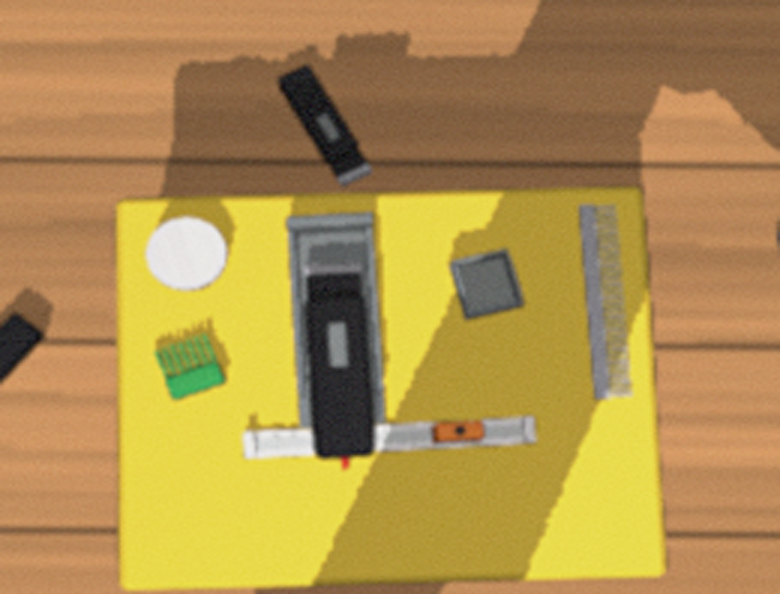

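```bash
cat > h.py <<'E'
import numpy as np, cv2
from scipy.spatial.transform import Rotation as R
def ray(f,u,v):
    K=f["mtx"]; d=np.array([(u-K[0,2])/K[0,0],-(v-K[1,2])/K[1,1],-1.]); return R.from_quat(f["rotation"]).apply(d)
def at(f,u,v,z):
    d=ray(f,u,v); o=np.array(f["xyz"]); return o+d*(z-o[2])/d[2]
def proj(f,p):
    c=R.from_quat(f["rotation"]).inv().apply(np.atleast_2d(p)-np.array(f["xyz"])); K=f["mtx"]
    return np.c_[K[0,2]+K[0,0]*c[:,0]/-c[:,2],K[1,2]-K[1,1]*c[:,1]/-c[:,2]]
TOP=dict(mtx=np.array([[502.29616158,0,315.3399258],[0,502.29616158,243.05234483],[0,0,1]]),xyz=[0.46371456,-0.00590445,1.32624608],rotation=[0.04691503,-0.05202379,-0.70242931,0.70829766])
E
python3 - <<'E'
from h import *
for n,(u,v) in dict(tl=(239,205),tr=(414,200),br=(421,342),bl=(240,348)).items(): print(n,at(TOP,u,v,.16))
E
```

```text
tl [0.71750805 0.16771513 0.16      ]
tr [ 0.73357719 -0.24744156  0.16      ]
br [ 0.40194382 -0.25693488  0.16      ]
bl [0.38549663 0.15582596 0.16      ]
```

```bash
cat >> h.py <<'E'
from scipy.optimize import least_squares
def d2w(p,P): # dock pose p=(x,y,yaw), origin on stool top
    P=np.atleast_2d(P); c,s=np.cos(p[2]),np.sin(p[2])
    return np.c_[p[0]+c*P[:,0]-s*P[:,1],p[1]+s*P[:,0]+c*P[:,1],.16+P[:,2]]
E
python3 - <<'E'
from h import *
P=np.array([[-69,76,16],[-47,-146,16],[-69,-146,16],[-47,76,16],[130,33,46],[130,-33,46]])/1e3
U=np.array([(282,299.6),(378.3,284.8),(378.7,293.3),(281,290),(296.7,210),(324.3,208.9)])
r=least_squares(lambda p:(proj(TOP,d2w(p,P))-U).ravel(),[.55,0,0])
print(r.x,r.fun.reshape(-1,2).round(1))
from cell import bot
p=r.x; t=d2w(p,[-.14,-0.04,.22])[0]; 
for yaw in (0,np.pi):
    # tool z down, tool x along dock x (or reversed)
    M=R.from_euler('z',p[2]+yaw)*R.from_euler('x',np.pi)
    print(yaw,t,M.as_quat(),bot.solve_ik(t,M.as_quat()))
s=bot.get_state();print(R.from_quat(s['eef_rot']).inv().apply(np.array([0.21099,-.53836,.37348])-s['position']))
print((R.from_quat(s['eef_rot']).inv()*R.from_quat([-0.1085787,0.08499274,-0.60622707,0.78324686])).as_matrix().round(2))
E
```

```text
[ 0.56915709 -0.00968125  0.06383051] [[-0.2 -0.1]
 [-0.  -0.4]
 [ 0.3  0.8]
 [ 0.3 -0.2]
 [-0.9  0.1]
 [ 0.5 -0.3]]
0 [ 0.43199368 -0.05853     0.38      ] [9.99490752e-01 3.19098351e-02 1.95391387e-18 6.12011575e-17] [-2.31622030e-01  2.48129567e-02  1.53424167e+00 -4.44089210e-16
  1.58253803e+00  1.27534379e+00]
3.141592653589793 [ 0.43199368 -0.05853     0.38      ] [-3.19098351e-02  9.99490752e-01  6.12011575e-17 -1.95391387e-18] [-0.23162203  0.02481296  1.53424167  0.          1.58253803 -1.86624886]
[ 0.06962162 -0.00066642 -0.12585972]
[[ 0.    0.96  0.27]
 [ 1.   -0.   -0.  ]
 [-0.    0.27 -0.96]]
```

View pics/wrist0.png

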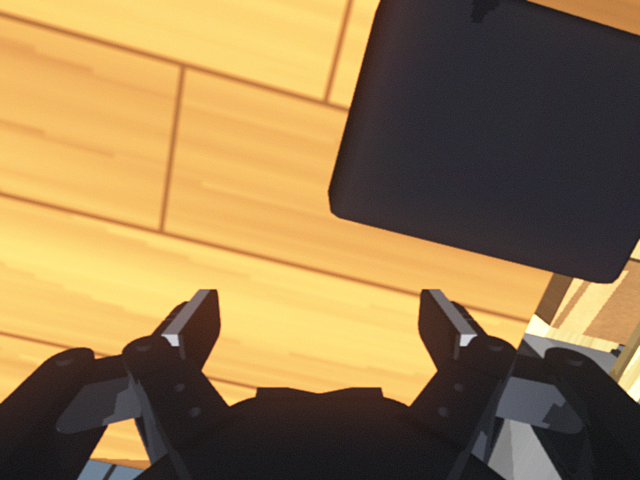

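```bash
cat >> h.py <<'E'
P0=[0.56915709,-0.00968125,0.06383051]
E
python3 - <<'E'
from h import *
from cell import bot
import json
M=R.from_euler('z',P0[2])*R.from_euler('x',np.pi)
bot.move_ptp(d2w(P0,[-.14,-0.04,.22])[0],M.as_quat())
bot.close_gripper()
f=bot.grab_frame("wrist"); cv2.imwrite("pics/w1.png",f["pixels"])
json.dump({k:np.array(f[k]).tolist() for k in("mtx","xyz","rotation")},open("w1.json","w"))
s=bot.get_state();print(s['time'],s['ft_force'],s['position'],s['width'])
E
```

```text
3.0833 [-0.21324115 -0.82374657  0.1161206 ] [ 0.4320174  -0.05850438  0.38004349] 0.0003686987045825642
```

View pics/w1.png

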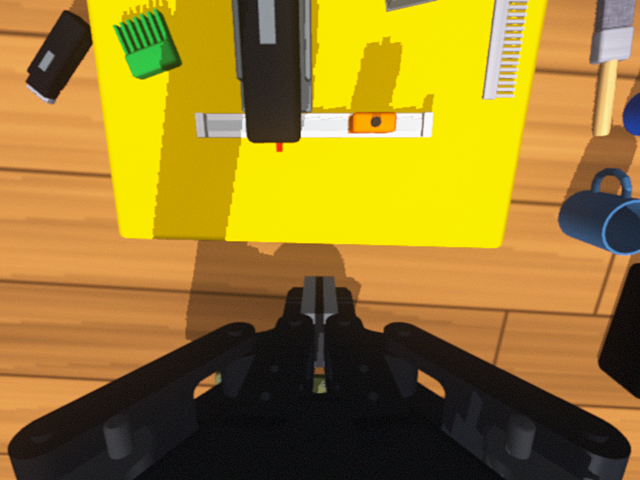

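```bash
python3 - <<'E'
import cv2
a=cv2.imread('pics/w1.png')[90:160,185:445]; cv2.imwrite('pics/w1c.png',cv2.resize(a,None,fx=3,fy=3,interpolation=cv2.INTER_CUBIC))
E
```

```text
(no output)
```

View pics/w1c.png

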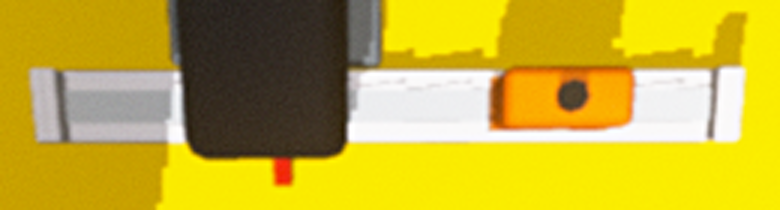

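```bash
python3 - <<'E'
from h import *
import json
W=json.load(open('w1.json'));W={k:np.array(v) for k,v in W.items()}
P=np.array([[-69,76,16],[-47,-146,16],[-69,-146,16],[-47,76,16],[130,33,46],[130,-33,46]])/1e3
U=np.array([(282,299.6),(378.3,284.8),(378.7,293.3),(281,290),(296.7,210),(324.3,208.9)])
UW=np.array([(196.7,137),(433.3,112),(431,137),(195,112.7)])
fw=lambda p:(proj(W,d2w(p,P[:4]))-UW).ravel()
r=least_squares(fw,P0);print(r.x,r.fun.round(1))
r2=least_squares(lambda p:np.r_[fw(p),(proj(TOP,d2w(p,P))-U).ravel()],P0);p=r2.x;print(p,r2.fun.round(1))
def w2d(q): 
    d=np.array(q)-[p[0],p[1],.16]; return R.from_euler('z',-p[2]).apply(d)*1e3
for n,c,z in [('tailL',(195,154),.212),('tail',(265,157),.212),('tailR',(335,154),.212),('clL',(187,120),.212),('clR',(347,120),.212),('keeperL',(503,100),.22),('kR',(632,100),.22),('knear',(570,128),.22),('kfar',(570,66),.22),('pin',(572,95),.227),('tab',(283,170),.172)]:
    print(n,w2d(at(W,185+c[0]/3,90+c[1]/3,z)).round(1))
print(w2d(at(TOP,200+460/3,130+430/2.7,.227)),w2d(at(TOP,200+343/3,130+457/2.7,.205)))
E
```

```text
[ 0.57070981 -0.00929909  0.06564062] [ 0.2  0.2  0.1  0.2  0.3 -0.1 -0.5 -0.2]
[ 0.57043215 -0.00939945  0.06520771] [ 0.3  0.5  0.1  0.6  0.3  0.3 -0.4  0.1 -0.3 -0.6 -0.1 -1.   0.2  0.1
  0.2 -0.7 -1.1 -0.4  0.3 -0.9]
tailL [-72.5  18.8  52. ]
tail [-73.3  -0.9  52. ]
tailR [-72.5 -20.7  52. ]
clL [-63.3  20.5  52. ]
clR [-63.4 -24.2  52. ]
keeperL [-58.5 -66.9  60. ]
kR [ -58.5 -101.9   60. ]
knear [-65.7 -85.4  60. ]
kfar [-49.8 -84.7  60. ]
pin [-57.6 -84.4  67. ]
tab [-77.6  -1.3  12. ]
[-58.46474384 -83.96588179  67.        ] [-74.64514418   2.11464043  45.        ]
```

```bash
cat >> h.py <<'E'
P0=[0.57043215,-0.00939945,0.06520771]
M0=(R.from_euler('z',P0[2])*R.from_euler('x',np.pi)).as_quat()
def D(x,y,tip): return d2w(P0,[x/1e3,y/1e3,(tip+17)/1e3])[0]
def w2d(q): return R.from_euler('z',-P0[2]).apply(np.array(q)-[P0[0],P0[1],.16])*1e3
def st(bot):
    s=bot.get_state(); print(round(s['time'],2),w2d(s['position']).round(1),R.from_euler('z',-P0[2]).apply(s['ft_force']).round(1))
def snap(bot,n):
    import json
    f=bot.grab_frame("wrist"); cv2.imwrite(f"pics/{n}.png",f["pixels"])
    json.dump({k:np.array(f[k]).tolist() for k in("mtx","xyz","rotation")},open(n+".json","w"))
E
python3 - <<'E'
from h import *
from cell import bot
bot.move_linear(D(-115,-1,60),M0,vel=.15); st(bot)
bot.move_linear(D(-115,-1,29),vel=.08); st(bot)
print(bot.move_linear(D(-64,-1,29),vel=.025,force_limit=9)); st(bot)
snap(bot,'w2')
E
```

```text
4.23 [-114.5   -1.2   77.7] [ 0.  -0.8 -0.6]
4.77 [-114.9   -1.1   46.2] [-0.1  0.4  0. ]
False
6.96 [-64.   -1.   46.1] [-0.7  0.7 -0.8]
```

View pics/w2.png

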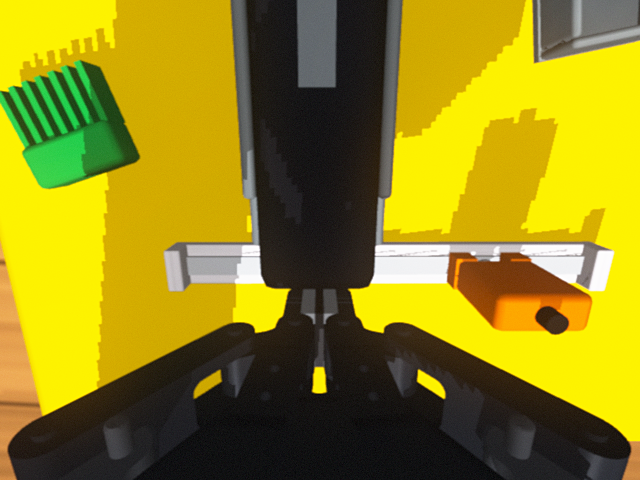

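```bash
python3 - <<'E'
from h import *
from cell import bot
for x in (-60,-57,-54.5,-52,-50):
    r=bot.move_linear(D(x,-1,29),vel=.012,force_limit=7); print(x,r); st(bot)
    if r: break
snap(bot,'w3')
E
```

```text
-60 False
7.49 [-59.4  -1.1  46.1] [-0.4  0.4  0.2]
-57 False
7.89 [-56.8  -1.   46.1] [-1.2  0.3  1.2]
-54.5 False
8.25 [-55.6  -0.9  45.8] [-5. -0.  3.]
-52 True
8.48 [-56.1  -0.9  45.3] [-0.8  0.8  0.4]
```

View pics/w3.png

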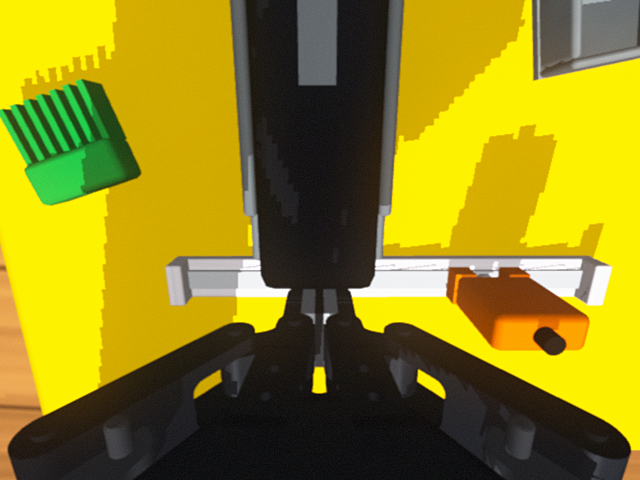

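```bash
python3 - <<'E'
from h import *
from cell import bot
bot.move_linear(D(-90,-1,29),vel=.08)
bot.move_linear(D(-90,-40,200),vel=.25)
bot.move_linear(D(-30,-60,220),vel=.2)
snap(bot,'w4'); st(bot)
W=__import__('json').load(open('w4.json'));W={k:np.array(v) for k,v in W.items()}
p=np.array([[120,27,12],[120,-27,12],[120,27,46],[120,-27,46],[-45,23,52],[-45,-23,52],[130,33,46],[-69,-146,16],[-69,76,16]])/1e3
uv=proj(W,d2w(P0,p)); print(uv.round(0))
im=cv2.imread('pics/w4.png')
for u,v in uv: cv2.circle(im,(int(round(u)),int(round(v))),2,(255,0,255),-1)
cv2.imwrite('pics/w4b.png',im)
E
```

```text
10.47 [-31.2 -59.4 235.1] [-0.   0.6 -0.2]
[[227.  46.]
 [285.  46.]
 [216.  35.]
 [281.  35.]
 [233. 229.]
 [282. 229.]
 [208.  22.]
 [400. 241.]
 [194. 241.]]
```

View pics/w4b.png

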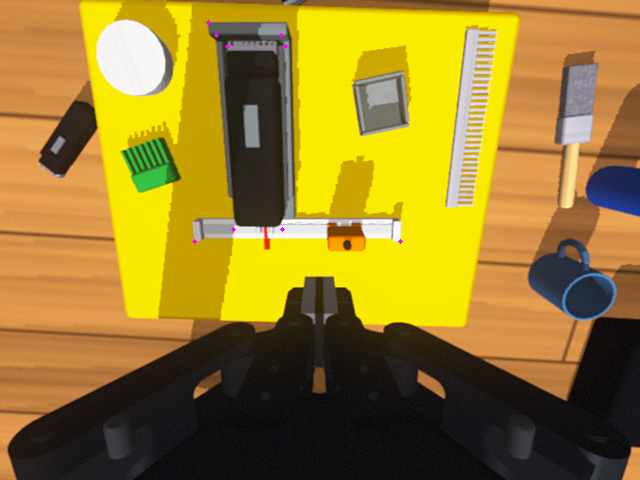

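```bash
python3 - <<'E'
import cv2
a=cv2.imread('pics/w4.png')
cv2.imwrite('pics/w4n.png',cv2.resize(a[10:110,190:320],None,fx=6,fy=6,interpolation=cv2.INTER_CUBIC))
cv2.imwrite('pics/w4t.png',cv2.resize(a[200:260,185:415],None,fx=3.4,fy=3.4,interpolation=cv2.INTER_CUBIC))
E
```

```text
(no output)
```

View pics/w4n.png

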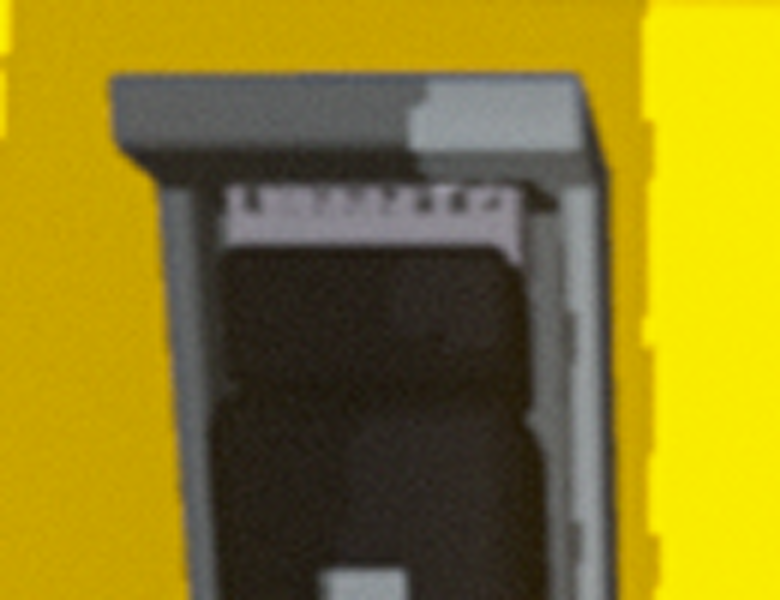

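View pics/w4t.png

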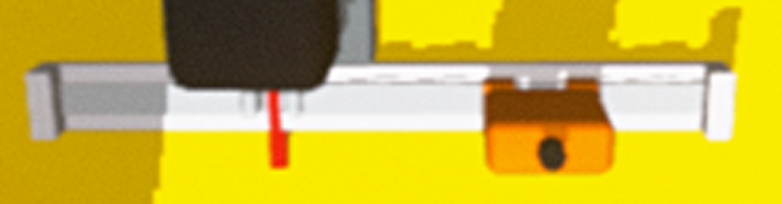

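```bash
python3 - <<'E'
from h import *
from cell import bot
bot.move_linear(D(-63,-132,70),M0,vel=.2)
bot.move_linear(D(-63,-132,33),vel=.1); st(bot)
r=bot.move_linear(D(-63,-60,33),vel=.03,force_limit=4); print(r); st(bot)
snap(bot,'w5')
E
```

```text
11.99 [ -62.6 -131.9   50.4] [-0.9  0.1  0.3]
False
14.54 [-63.  -59.9  50. ] [-1.1 -0.8  0.5]
```

View pics/w5.png

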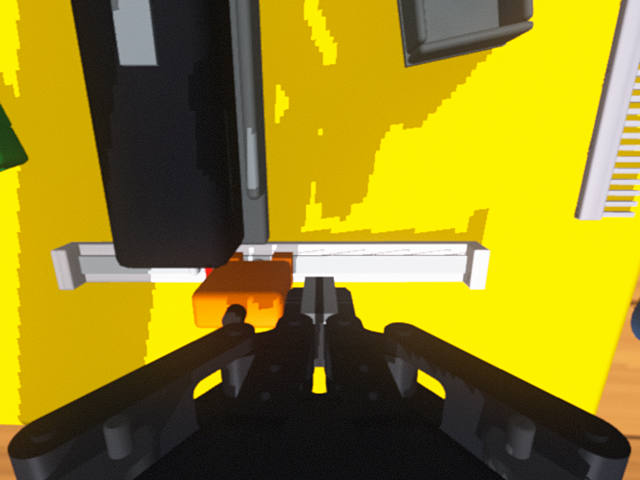

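```bash
python3 - <<'E'
from h import *
import json,cv2
W=json.load(open('w5.json'));W={k:np.array(v) for k,v in W.items()}
for u,v,z in [(235,312,.227),(195,310,.22),(290,290,.22),(290,270,.22),(228,318,.22)]: print(u,v,w2d(at(W,u,v,z)).round(1))
a=cv2.imread('pics/w5.png')
cv2.imwrite('pics/w5c.png',cv2.resize(a[230:380,180:380],None,fx=4,fy=4,interpolation=cv2.INTER_CUBIC))
E
```

```text
235 312 [-53.4 -28.9  67. ]
195 310 [-56.4 -11.6  60. ]
290 290 [-47.9 -48.4  60. ]
290 270 [-39.8 -48.6  60. ]
228 318 [-59.8 -24.1  60. ]
```

View pics/w5c.png

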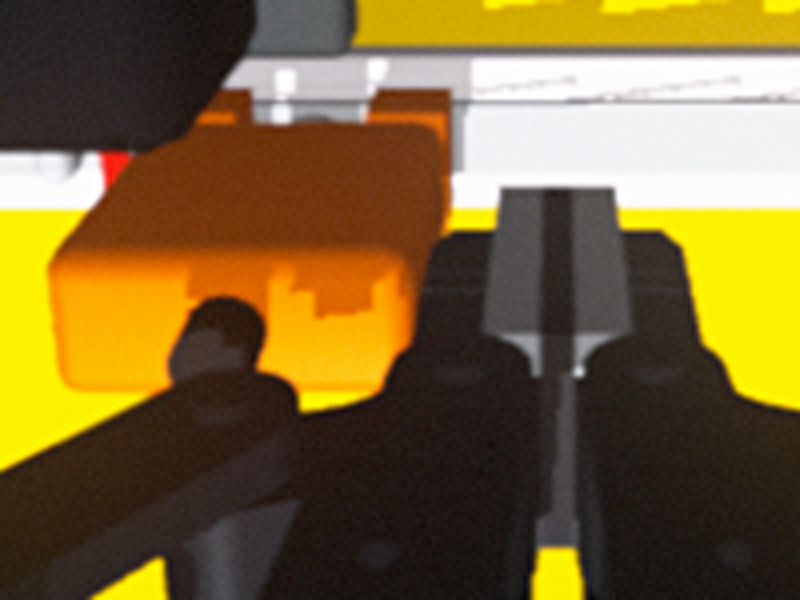

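```bash
python3 - <<'E'
from h import *
from cell import bot
bot.move_linear(D(-63,-63,33),vel=.05)
bot.move_linear(D(-63,-63,36),vel=.05)
for y in (-48,-42,-40,-39,-38,-37,-36.3,-35.6):
    r=bot.move_linear(D(-63,y,36),vel=.02,force_limit=8); print(y,r,end=' '); st(bot)
    if r: break
snap(bot,'w6')
E
```

```text
-48 False 15.99 [-63.  -47.6  53. ] [-0.  -0.6 -0.8]
-42 False 16.44 [-63.  -42.2  53. ] [-0.4 -4.3 -0.7]
-40 False 16.69 [-63.  -39.3  53. ] [ 0.7 -1.2 -0.9]
-39 False 16.94 [-63.  -38.5  53. ] [ 0.1 -0.5 -0.4]
-38 False 17.19 [-63.  -37.7  53. ] [-0.3  0.6 -0.9]
-37 False 17.44 [-63.  -36.8  53. ] [-0.5 -0.4 -0. ]
-36.3 False 17.69 [-63.  -36.2  53. ] [ 0.7 -0.1 -0.3]
-35.6 False 17.94 [-63.  -35.5  53. ] [-0.5  0.5  0.1]
```

View pics/w6.png

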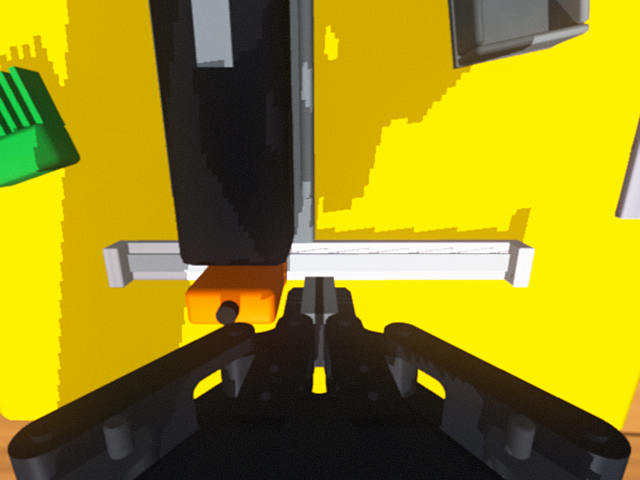

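```bash
python3 - <<'E'
from h import *
from cell import bot
import json
bot.move_linear(D(-63,-75,36),vel=.1)
bot.move_linear(D(-100,-75,150),vel=.2)
bot.move_linear(D(-140,-40,200),vel=.2); bot.wait(.5)
snap(bot,'w7'); st(bot)
t=bot.grab_frame('top'); cv2.imwrite('pics/top7.png',t['pixels'])
s=bot.grab_frame('side'); cv2.imwrite('pics/side7.png',s['pixels'][160:320,230:450])
a=cv2.imread('pics/w7.png')
cv2.imwrite('pics/w7c.png',cv2.resize(a[0:160,185:445],None,fx=3,fy=3,interpolation=cv2.INTER_CUBIC))
b=cv2.imread('pics/top7.png');cv2.imwrite('pics/top7c.png',cv2.resize(b[130:350,200:460],None,fx=3,fy=2.7,interpolation=cv2.INTER_CUBIC))
c=cv2.imread('pics/side7.png');cv2.imwrite('pics/side7.png',cv2.resize(c,None,fx=3.5,fy=3.5,interpolation=cv2.INTER_CUBIC))
E
```

```text
20.35 [-139.9  -40.1  216.8] [-1.   0.7  0. ]
```

View pics/w7c.png

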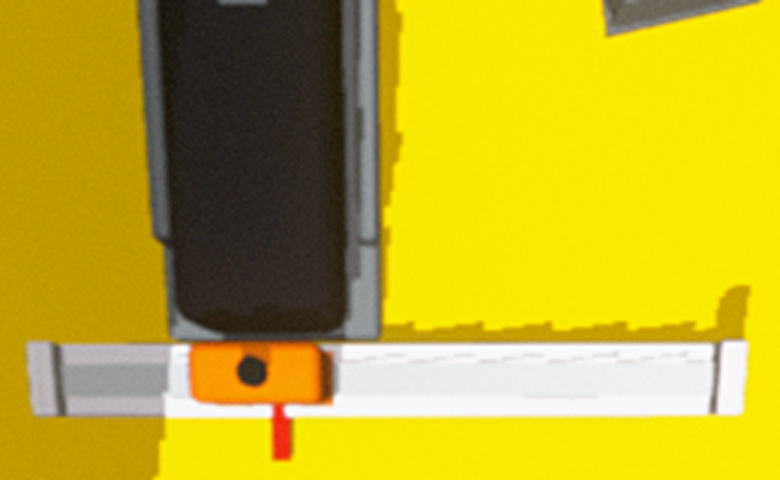

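View pics/top7c.png

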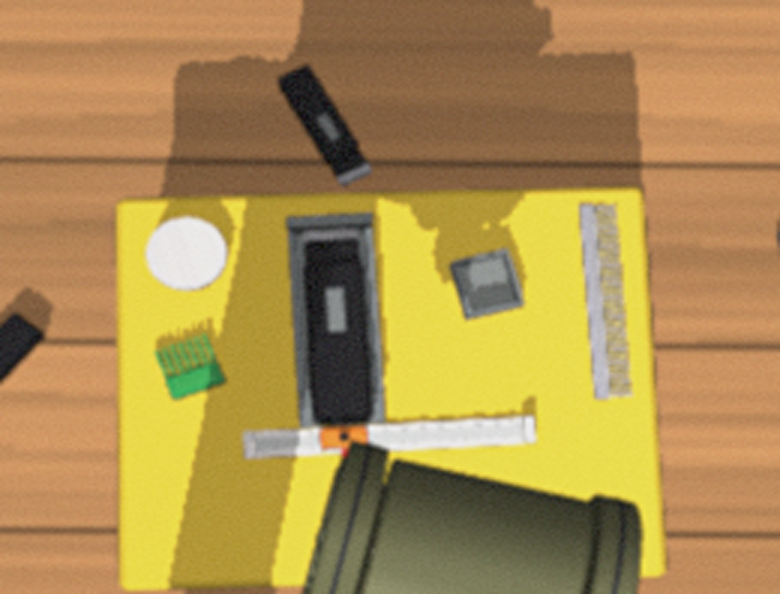

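View pics/side7.png

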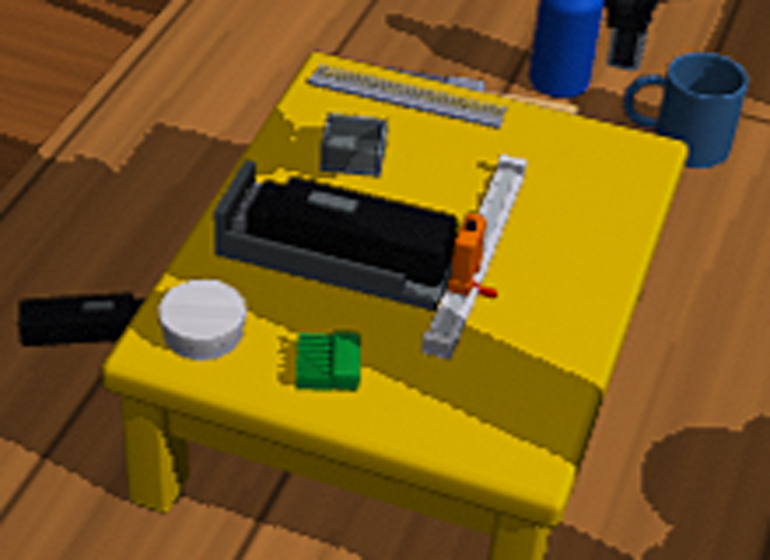

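```bash
python3 - <<'E'
from h import *
import json
W=json.load(open('w7.json'));W={k:np.array(v) for k,v in W.items()}
for n,c,z in [('pin',(252,370),.2255),('kL',(190,370),.2185),('kR',(320,370),.2185),('tail',(258,333),.205),('tailtop',(258,328),.212)]: print(n,w2d(at(W,185+c[0]/3,c[1]/3,z)).round(1))
print(w2d(at(TOP,200+344/3,130+435.5/2.7,.2255)))
E
```

```text
pin [-57.5  -0.3  65.5]
kL [-57.2  17.4  58.5]
kR [-57.2 -17.6  58.5]
tail [-46.8   0.5  45. ]
tailtop [-46.1  -0.5  52. ]
[-58.0061677    0.55271684  65.5       ]
```

```bash
python3 - <<'E'
from h import *
from cell import bot
import json
bot.move_linear(D(20,-30,150),vel=.2); bot.wait(.4)
snap(bot,'w8'); st(bot)
W=json.load(open('w8.json'));W={k:np.array(v) for k,v in W.items()}
P=np.array([[120,20,12],[120,-20,12],[120,33,46],[120,-33,46],[130,33,46],[130,-33,46]])/1e3
print(proj(W,d2w(P0,P)).round(1))
a=cv2.imread('pics/w8.png'); v=int(proj(W,d2w(P0,P))[0,1]);u=int(proj(W,d2w(P0,P))[:,0].mean());print(u,v)
y0=max(0,v-50);cv2.imwrite('pics/w8c.png',cv2.resize(a[y0:y0+100,u-65:u+65],None,fx=6,fy=6,interpolation=cv2.INTER_CUBIC)); print(u-65,y0)
E
```

```text
21.89 [ 19.8 -30.1 167.4] [ 0.6 -0.3  0. ]
[[255.8  99.8]
 [306.7  99.8]
 [227.9  94. ]
 [323.9  94. ]
 [226.8  78.1]
 [324.   78.1]]
277 99
212 49
```

View pics/w8c.png

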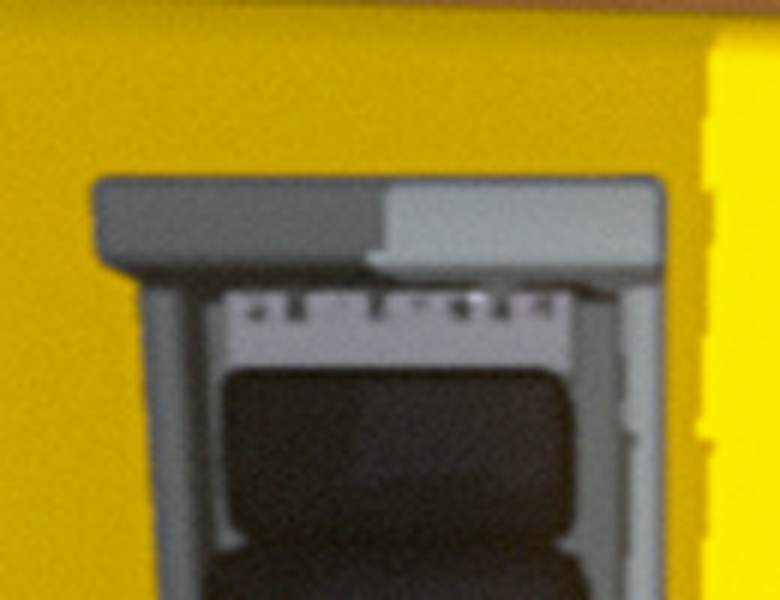

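```bash
python3 - <<'E'
from cell import bot
print(bot.finish_job())
E
```

```text
the job is handed in; nothing more can be done
None
```

The clipper is home against the end wall and the orange keeper is seated in the notch behind it. I handed the job in about 22 s into the 48 s limit, with the arm clear above the stool.

- **Clipper:** I pushed it by its tail at low speed until the force rose sharply with the fingers at x ≈ -56 mm in the dock's frame. That is where the fingers should be when the tail is home. A close view afterwards showed the blade against the foot of the end wall, with no gap visible.
- **Keeper:** I pushed it along the rail in small steps. The force rose to about 4 N at the hump and then fell to nothing as the keeper snapped ahead of the finger. Its centre measured within about 0.6 mm of the notch (y = -0.3 mm from the wrist camera, +0.6 mm from the top camera).
- **Everything else:** the tin, comb, cover and guard looked unmoved in the last top view. I did not re-check the cupboard door, but the arm never went near it.

One check disagreed slightly. In the last wrist view the clipper's rounded tail edge measured x ≈ -46 to -47 mm, against the -45 mm expected when it is home. That is within about 2 mm, the calibration error, and both the contact force and the nose view say it is home.

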